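# Clear the balance and deal out twist-lock weighing cups

### The arm

A 7-joint arm with a two-finger parallel gripper is mounted at the origin on the work surface. World frame = base frame: x ahead of the robot, y to its left, z up, the work surface at z = 0. Lengths are in m, angles in rad, forces in N, time in s.
With the tool pointing down it reaches from about 0.35 to 0.9 m from the base axis. Payload 19.9 kg.
Tool frame: the origin (TCP) lies midway between the tips of the shut fingers; the grasp point (between the pads) lies 19 mm behind it; z points along the fingers, y is the line along which they close (so a half turn about z gives the same grasp; the last joint's range is limited). The gripper opens to 94 mm and grips with 3 to 60 N. Pads are 16 mm wide; open, the fingers measure 119 mm over their backs; the gripper's body (75 mm by 177 mm) begins 78 mm behind the grasp point.
Start: joints at [1.117, 0.417, -0.01, 1.614, 0.005, 1.111, -0.053], TCP at [0.251, -0.572, 0.205] pointing down, gripper open.
Joint ranges: [-2.81, 2.81], [-0.39, 2.02], [-1.27, 1.25], [0.06, 2.57], [-1.19, 4.33], [0.19, 2], [-2.82, 2.82]. Speed limits (rad/s): [1.89, 1.89, 2.39, 2.39, 3.01, 3.01, 3.01].

### API

Orientations are given as a unit quaternion [w, x, y, z].
In Python, from rig import robot gives the robot as it stands.
- The arm moves only by the tool jog_arm, never from a script. Its argument "plan" is a list of rows, each a list of 3 entries, a list of its own where there are three numbers: the shift along the tool's x, y, z in units of 40 mm (1.0 is 40 mm), then the turn, a rotation vector about the tool's x, y, z in units of 6 degrees (1.0 is 6 degrees), then the closure, from -1 (fully open) to 1 (shut). In form: [[[tx, ty, tz], [ax, ay, az], fingers], ...]. A call has 1 to 12 rows; each row is the pose to reach, as a shift and turn from the pose commanded when the call began, along the tool's axes at that moment; what a row does not reach only later rows make up. A row lasts 1/12 s, in which the tool goes at most 41.7 mm and 7.16 degrees, less where a joint would pass 70% of its speed; a pose out of reach is approached as far as the arm can. A call with a gripper value outside its range is refused whole. The fingers move at their own pace and stop on an object; "squeeze" is the grip in N (left out, the last holds). Time passes only in rows, so rows that repeat a pose let the fingers close. It gives the time, the measured TCP pose, the force, the opening and the grip force at its end, in the units of the state.
- robot.state(): the state, without advancing time (a new reading comes with each control period).
- robot.snapshot(name): name is "scene" or "top" or "wrist"; returns a dict with "img" (480x640x3 uint8, red, green, blue), "z_map" (480x640 float32, m along the optical axis (not along the pixel's ray), 0 where there is no reading), "K" (3x3 intrinsics, pixels), "pose" (4x4, takes a point from camera to world coordinates). Camera axes: x right, y up, looking along -z (the intrinsics and any distortion apply to the point x, -y, -z); pixel columns grow to the right and rows downward; lengths in m; the calibration is good to about 2 mm. The wrist camera is an equidistant fisheye: a pixel r from the principal point sees the ray r / f radians off the axis. A picture is of the moment at which its call begins.
- robot.finish_job(): hands the job in; it is judged then, once.
Trained networks look in the newest picture that a camera, given by its name, has taken for a name from the list of things; names that differ only in an ending like _2 or _b are one class to them, and where a whole thing is asked for, a point or a joint stands for the part that bears it (a point fixed in the world has none). Each returns a list of dicts, best first, with "confidence" (0 to 1); they miss things now and then, are a little off and sometimes report something else, mostly with a low value. They report only what shows in the picture. A call takes as long as a camera call. They do not tell look-alikes from the thing itself.
- robot.find_in(thing, camera): "uv" ([column, row] in pixels, amid what is visible of it).
- robot.silhouettes(thing, camera): "mask" (480x640 bool, what is visible of it) and "uv" ([column, row] in pixels, amid what is visible of it).
The state is a dict: "clock": time; "q": joint angles; "qvel": joint speeds; "joint_torque": joint torques, N m; "tcp_pos": TCP position; "orientation": TCP orientation; "contact_force": force on the tool from outside, world axes, zero at the start; "moment": the same for the moment, N m; "finger_gap": finger opening in m; "grip_force": force on a finger pad.
Only numpy, scipy, OpenCV 4.12 (cv2) and the standard library are available. Lean on these libraries where they do the work, as an engineer would, in place of code of your own. Each camera call takes 0.05 s, during which the arm holds its last target. There are 200 camera calls.

### The job

Get the balance ready for the next class: put every brass weight that has been left out, on the balance pan or on the bench, back into its own pocket of the wooden weight block, and take the three cups off the nest one at a time, twisting each to unlock it as you lift so that no other cup comes up with it. Stand one cup upright in the middle of the cleared balance pan and the other two side by side, upright, on the floor of the grey tray; leave the bottles, flask, bung, dish and brush where they are.

Things in the scene. Friction and masses are not known exactly. Their poses are not given: they have to be found in the camera images.
- w500_mid (a point): brass 500 g weight, loose: upright disc 50 mm across and 28 mm tall with a knob 20 mm across and 12 mm tall on top (pinch this), 40 mm tall in all; the point is on its axis half-way up (20 mm above its underside), z along its axis, up. If it is out (None: it is not there at all this time), it stands on the bench at the start; where each weight stands varies.
- w200_mid (a point): brass 200 g weight, loose: upright disc 38 mm across and 19 mm tall with a knob 16 mm across and 12 mm tall on top (pinch this), 31 mm tall in all; the point is on its axis half-way up (15.5 mm above its underside), z along its axis, up. If it is out (None: it is not there at all this time), it stands on the balance pan at the start.
- w100_mid (a point): brass 100 g weight, loose: upright disc 30 mm across and 14.5 mm tall with a knob 14 mm across and 12 mm tall on top (pinch this), 26.5 mm tall in all; the point is on its axis half-way up (13.25 mm above its underside), z along its axis, up. If it is out (None: it is not there at all this time), it stands on the bench at the start; where each weight stands varies.
- w50_mid (a point): brass 50 g weight, loose: upright disc 24 mm across and 11 mm tall with a knob 12 mm across and 12 mm tall on top (pinch this), 23 mm tall in all; the point is on its axis half-way up (11.5 mm above its underside), z along its axis, up. If it is out (None: it is not there at all this time), it stands on the bench at the start; where each weight stands varies.
- block: fixed wooden weight block on the bench, 72 (its x) by 212 (its y) by 28 mm high, with four round pockets in a row along its y, each 6 mm deep and 4 mm wider than its own weight, with a paper tag on the -x side of each; origin at the centre of its underside, z up
- pocket_500 (a point): centre of the floor of the 500 g weight's pocket (54 mm across) in the block, 6 mm below the block's top; the pocket lies -67 mm along the block's y from its centre
- pocket_200 (a point): centre of the floor of the 200 g weight's pocket (42 mm across) in the block, 6 mm below the block's top; the pocket lies -9 mm along the block's y from its centre
- pocket_100 (a point): centre of the floor of the 100 g weight's pocket (34 mm across) in the block, 6 mm below the block's top; the pocket lies 39 mm along the block's y from its centre
- pocket_50 (a point): centre of the floor of the 50 g weight's pocket (28 mm across) in the block, 6 mm below the block's top; the pocket lies 80 mm along the block's y from its centre
- pan (a point): centre of the top of the balance's round steel pan (124 mm across, 70 mm above the bench); the balance is a fixed white box 250 mm (along its x) by 175 mm and 52 mm high, its display on its -x side; the pan's centre lies 40 mm along +x from the middle of the box
- tray: grey plastic carrying tray, loose, 0.6 kg, empty at the start: 110 (its x) by 225 (its y) mm outside, 18 mm high, walls and floor 4 mm thick; origin at the centre of its underside, z up
- holder_rim (a point): centre of the upper rim, 60 mm above the bench, of the fixed grey steel cup holder: a round foot 104 mm across and a collar 67 mm across, in which the lowest cup is locked. The collar has two lips along its x and -x, as a cup has
- cup_a_mid (a point): top cup of the nest, white plastic, loose, 45 g, 80 mm tall: its upper 28 mm is a collar 66 mm across (grip this), below it tapers from 45 to 32 mm across. The point is on the axis, 40 mm above the underside and 40 mm below the rim; z up, x towards one of the two lugs. In the nest only the collar shows, standing on the rim of the cup beneath
- cup_b_mid (a point): middle cup, like cup_a; its point 28 mm lower. Twist-lock: two lips stand inward at the top of every collar, along x and -x; two lugs stand outward below every cup's collar, along x and -x, and sit below the lips beneath, with 4 mm play upwards and 2 mm sideways. Pulled straight up, the lugs catch; turned either way by over 35 degrees (best 60 to 90) they pass
- cup_c_mid (a point): lowest cup, like cup_a, locked in the holder; its point 48 mm above the bench at the start. All x axes agree within 0.25 rad at the start. A cup turned while pressed down or pulled hard drags the one beneath round with it; raised 1 to 3 mm, in the middle of its free play, it turns alone. A half turn makes no difference to the lock
- dropper: bystander, loose: brown dropper bottle, 32 mm across, 85 mm tall, between the tray and the balance; origin at the centre of its underside; leave it where it is
- reagent: bystander, loose: white bottle with a red cap, 58 mm across, 135 mm tall, at the back of the bench; origin at the centre of its underside; leave it where it is
- reagent2: bystander, loose: white bottle with a blue cap, 68 mm across, 150 mm tall, at the back; origin at the centre of its underside; leave it where it is
- flask: bystander, loose: conical glass flask, 74 mm across, 108 mm tall, at the back; origin at the centre of its underside; leave it where it is
- bung: bystander, loose: red-brown rubber bung, 28 mm across, 26 mm tall, near the block; origin at the centre of its underside; leave it where it is
- dish: bystander, loose: flat glass dish, 60 mm across, 13 mm high, between tray and cup holder; origin at the centre of its underside; leave it where it is
- brush: bystander, loose: hand brush lying near the balance, on the robot's side; origin at the centre of its underside (its middle); leave it where it is
Things that resemble listed ones, but are neither listed nor needed, are in the scene too. Leave any orange look-alike of the part that bears w100_mid alone.

How it is judged:
On the way, in this order (a step that is already met when the one before it is completed fails the run):
1. the top cup is off the nest, the two beneath it still nested in the holder (distance between cup_a_mid and cup_b_mid above 0.08 m and horizontal distance between each of cup_b_mid, cup_c_mid and holder_rim below 0.012 m and height (world z) of cup_b_mid below 0.084 m and height (world z) of cup_c_mid below 0.056 m), for 0.1 s.
2. the second cup is off, the last one still in the holder (distance between cup_b_mid and cup_c_mid above 0.08 m and horizontal distance between cup_c_mid and holder_rim below 0.012 m and height (world z) of cup_c_mid below 0.056 m), for 0.1 s.
3. the last cup is out of the holder (distance between cup_c_mid and holder_rim above 0.08 m), for 0.1 s.
At the end, for the whole second after the job is handed in: Each weight present is upright, seated in its own pocket (within 5 mm of its centre, 3 mm of its floor); one cup, any, stands upright on the pan within 25 mm of its centre, the other two upright on the tray floor (axes within 35 by 92 mm of its middle); upright: within 0.1 rad (((horizontal distance between cup_a_mid and pan below 0.025 m and height (world z) of cup_a_mid between 0.105 and 0.115 m and angle between each of cup_a_mid, cup_b_mid, cup_c_mid's own z axis and vertical below 0.1 rad and x of cup_b_mid in the frame of tray between -0.035 and 0.035 m and y of cup_b_mid in the frame of tray between -0.092 and 0.092 m and z of cup_b_mid in the frame of tray between 0.039 and 0.049 m and x of cup_c_mid in the frame of tray between -0.035 and 0.035 m and y of cup_c_mid in the frame of tray between -0.092 and 0.092 m and z of cup_c_mid in the frame of tray between 0.039 and 0.049 m) or (x of cup_a_mid in the frame of tray between -0.035 and 0.035 m and y of cup_a_mid in the frame of tray between -0.092 and 0.092 m and z of cup_a_mid in the frame of tray between 0.039 and 0.049 m and angle between each of cup_a_mid, cup_b_mid, cup_c_mid's own z axis and vertical below 0.1 rad and horizontal distance between cup_b_mid and pan below 0.025 m and height (world z) of cup_b_mid between 0.105 and 0.115 m and x of cup_c_mid in the frame of tray between -0.035 and 0.035 m and y of cup_c_mid in the frame of tray between -0.092 and 0.092 m and z of cup_c_mid in the frame of tray between 0.039 and 0.049 m) or (x of cup_a_mid in the frame of tray between -0.035 and 0.035 m and y of cup_a_mid in the frame of tray between -0.092 and 0.092 m and z of cup_a_mid in the frame of tray between 0.039 and 0.049 m and angle between each of cup_a_mid, cup_b_mid, cup_c_mid's own z axis and vertical below 0.1 rad and x of cup_b_mid in the frame of tray between -0.035 and 0.035 m and y of cup_b_mid in the frame of tray between -0.092 and 0.092 m and z of cup_b_mid in the frame of tray between 0.039 and 0.049 m and horizontal distance between cup_c_mid and pan below 0.025 m and height (world z) of cup_c_mid between 0.105 and 0.115 m)) and horizontal distance between w500_mid and pocket_500 below 0.005 m and height (world z) of w500_mid below 0.045 m and angle between each of w500_mid, w200_mid, w100_mid, w50_mid's own z axis and vertical below 0.1 rad and horizontal distance between w200_mid and pocket_200 below 0.005 m and height (world z) of w200_mid below 0.0405 m and horizontal distance between w100_mid and pocket_100 below 0.005 m and height (world z) of w100_mid below 0.0382 m and horizontal distance between w50_mid and pocket_50 below 0.005 m and height (world z) of w50_mid below 0.0365 m); the robot touches nothing.
It fails at once if two cups lifted out together: a cup comes up more than 20 mm with the next one still nested in it ((distance between cup_a_mid and cup_b_mid below 0.04 m and height (world z) of cup_b_mid above 0.096 m) or (distance between cup_b_mid and cup_c_mid below 0.04 m and height (world z) of cup_c_mid above 0.068 m)).
It fails at once if a bystander (bottle, flask, bung, dish or brush) pushed more than 20 mm from its place (distance of any of dropper, reagent, reagent2, flask, bung, dish, brush from where it was at the start of the episode above 0.02 m).
Of w500, w200, w100, w50 only 2 to 4 are there at a start; the rules pass over those that are not, and their reading is None.
At some moment in a run one of w500, w100, w50 may be knocked a few centimetres aside while the robot is not near it.
Once in a run the grip may slacken for a moment while it holds something.
It also fails if it takes over 210 s, if anything falls off the work surface, if the arm or the gripper's body presses on something with over 40 N, if the wrist force passes 120 N, or if a joint passes its speed limit or range.

## Working session

There is one attempt and no reset: what is moved stays moved. The work goes in short steps, Python scripts to look and compute and a tool call to move; the robot and the scene stay as the last step left them, time stands still between calls to the robot, and variables do not carry over. Pictures are saved under pics/ and viewed, at most 14 in all, crops included, and the job is handed in when it is done.

Besides the shell and the picture viewer there is one more tool, called after "Request:" as name(argument=value, ...) on one line, values as JSON. jog_arm: Moves the arm, as the interface text tells. Its arguments: {"type":"object","properties":{"plan":{"type":"array","items":{"type":"array"}},"squeeze":{"type":"number"}},"required":["plan"]}

```bash
ls; mkdir -p pics
cat > h.py <<'E'
import numpy as np, cv2
from rig import robot
def snap(n,f=None):
    s=robot.snapshot(n)
    if f: cv2.imwrite('pics/'+f,s['img'][:,:,::-1])
    return s
def cloud(s,fish=False):
    K=np.array(s['K']);z=s['z_map'];v,u=np.mgrid[0:480,0:640]
    x=(u-K[0,2])/K[0,0];y=(v-K[1,2])/K[1,1]
    if fish:
        r=np.hypot(x,y);t=np.tan(np.minimum(r,1.5))/np.maximum(r,1e-9);x=x*t;y=y*t
    P=np.stack([x*z,-y*z,-z],-1)
    T=np.array(s['pose'])
    W=P@T[:3,:3].T+T[:3,3]
    W[z<=0]=np.nan
    return W
def ray(s,u,v,h,fish=False):
    K=np.array(s['K']);x=(u-K[0,2])/K[0,0];y=(v-K[1,2])/K[1,1]
    if fish:
        r=np.hypot(x,y);t=np.tan(r)/max(r,1e-9);x*=t;y*=t
    T=np.array(s['pose']);d=T[:3,:3]@np.array([x,-y,-1]);o=T[:3,3]
    return o+d*(h-o[2])/d[2]
E
python3 - <<'E'
from h import *
s=snap('top','top0.png');t=snap('scene','scene0.png')
print(s['K'],s['pose'],t['pose'])
st=robot.state();print(st['tcp_pos'],st['orientation'],st['clock'])
for c,S in(('top',s),('scene',t)):
    W=cloud(S)
    for n in ['w500_mid','w200_mid','w100_mid','w50_mid','block','tray','cup_a_mid','bung','dish','brush','dropper','flask','reagent']:
        for d in robot.silhouettes(n,c)[:3]:
            m=d['mask'];p=W[m];p=p[~np.isnan(p[:,0])]
            print(c,n,round(d['confidence'],2),np.round(d['uv']),m.sum(),np.round(np.median(p,0),3) if len(p) else '',np.round(p[:,2].max(),3) if len(p) else '')
E
```

```text
pics
[[491.15446993   0.         315.15107312]
 [  0.         491.15446993 241.50987989]
 [  0.           0.           1.        ]] [[ 0.02463995  0.99450688 -0.10172977  0.44582007]
 [-0.99941162  0.02693378  0.02123639  0.00919057]
 [ 0.02385971  0.10114665  0.99458538  1.20471831]
 [ 0.          0.          0.          1.        ]] [[ 0.15264149 -0.76184028  0.6295236   1.06359232]
 [ 0.98811986  0.1061234  -0.11116185 -0.09038035]
 [ 0.01788039  0.63901268  0.76898835  0.72198458]
 [ 0.          0.          0.          1.        ]]
[ 0.25060682 -0.57219674  0.20490016] [-5.17328139e-04  9.78771924e-01  2.04951786e-01 -1.36978830e-04] 0.1
top w500_mid 0.65 [296. 250.] 343 [0.542 0.027 0.029] 0.046
top w500_mid 0.5 [284. 295.] 2682 [0.436 0.059 0.027] 0.036
top w500_mid 0.31 [183. 232.] 71 [0.571 0.288 0.077] 0.094
top w200_mid 0.77 [441. 242.] 221 [ 0.562 -0.301  0.09 ] 0.105
top w200_mid 0.25 [336. 298.] 106 [ 0.428 -0.071  0.025] 0.031
top w200_mid 0.18 [189. 232.] 721 [0.572 0.29  0.007] 0.065
top w100_mid 0.74 [437. 270.] 7620 [ 0.501 -0.307  0.054] 0.091
top w100_mid 0.61 [21
[... 1276 characters left out ...]
.3    0.09 ] 0.104
scene cup_a_mid 0.75 [508. 220.] 1373 [0.576 0.323 0.129] 0.147
scene cup_a_mid 0.47 [341. 332.] 8693 [0.675 0.028 0.005] 0.022
scene bung 0.77 [268. 220.] 195 [ 0.431 -0.071  0.026] 0.031
scene dish 0.92 [451. 319.] 960 [0.684 0.213 0.014] 0.018
scene dish 0.63 [334. 217.] 4128 [0.444 0.056 0.027] 0.033
scene brush 0.7 [222. 218.] 1321 [ 0.411 -0.162  0.019] 0.024
scene dropper 0.88 [213. 327.] 664 [ 0.668 -0.169  0.054] 0.088
scene flask 0.67 [154. 376.] 2240 [ 0.737 -0.259  0.049] 0.113
scene reagent 0.98 [207. 381.] 3257 [ 0.776 -0.182  0.1  ] 0.155
scene reagent 0.63 [389. 256.] 233 [0.539 0.14  0.015] 0.03
scene reagent 0.61 [518. 344.] 2550 [0.771 0.266 0.084] 0.139
```

```bash
python3 -c "
import cv2
a=cv2.imread('pics/top0.png');cv2.imwrite('pics/t1.png',cv2.resize(a[140:340,140:500],None,fx=2.2,fy=2.2,interpolation=2))"
```

```text
(no output)
```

View pics/scene0.png

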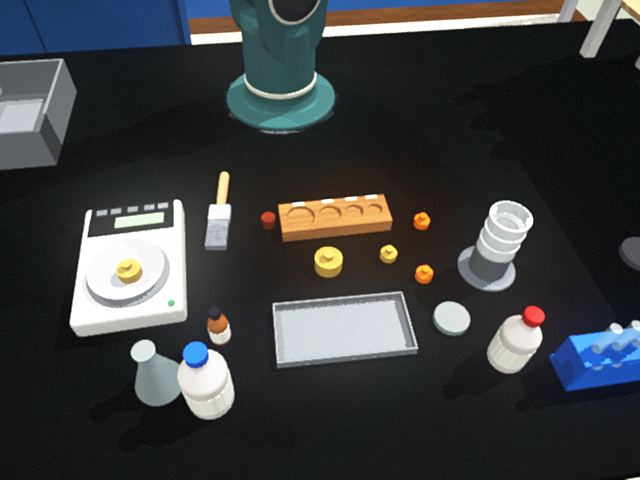

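View pics/t1.png

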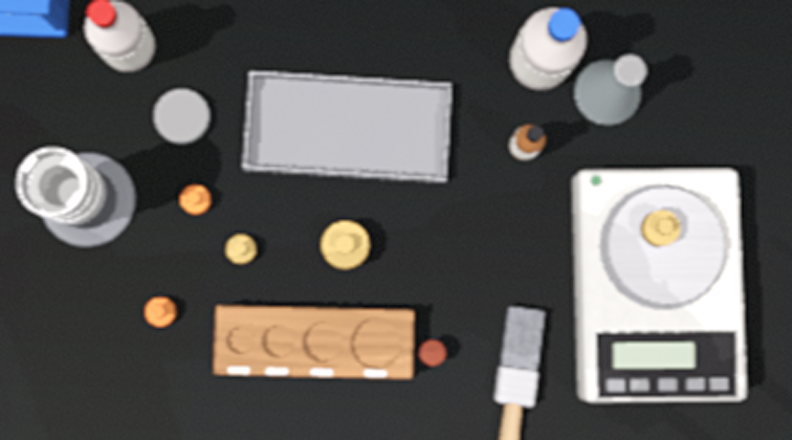

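The scene view shows the 500 g weight (330,260), the small yellow weight (390,255) between block and tray, and the 200 g on the pan (128,270). Orange decoys are at (421,221) and (425,276), and the nest is at (503,235). Next I fit geometry for all of these.

```bash
cat > m.py <<'E'
from h import *
def circ(p):
    from scipy.optimize import least_squares
    c0=p.mean(0);f=lambda q:np.hypot(p[:,0]-q[0],p[:,1]-q[1])-q[2]
    return least_squares(f,[*c0,.03],loss='soft_l1',f_scale=.002).x
def near(W,x,y,r,z0,z1):
    p=W.reshape(-1,3);p=p[~np.isnan(p[:,0])]
    return p[(np.hypot(p[:,0]-x,p[:,1]-y)<r)&(p[:,2]>z0)&(p[:,2]<z1)]
def rect(p):
    r=cv2.minAreaRect((p[:,:2]*1000).astype(np.float32));return np.round(r[0],1),np.round(r[1],1),round(r[2],2)
def mec(p):
    c,r=cv2.minEnclosingCircle((p[:,:2]*1000).astype(np.float32));return np.round(c,1),round(r,1),len(p),np.round(p.mean(0)*1000,1)
E
python3 - <<'E'
from m import *
for n in ('top','scene'):
    W=cloud(snap(n))
    print(n,'bench z',np.nanmedian(near(W,.6,-.08,.02,-.02,.02)[:,2]))
    print('w500 knob',mec(near(W,.543,.027,.03,.036,.05)),'disc',mec(near(W,.543,.027,.04,.02,.034)))
    print('w200 knob',mec(near(W,.565,-.3,.03,.096,.11)),'disc',mec(near(W,.565,-.3,.03,.083,.094)))
    print('w? knob',mec(near(W,.536,.14,.025,.0205,.04)),'all',mec(near(W,.536,.14,.025,.009,.04)))
    print('decoy',mec(near(W,.59,.192,.025,.0205,.04)),'all',mec(near(W,.59,.192,.025,.009,.04)))
    print('pan',mec(near(W,.555,-.305,.09,.066,.076)))
    print('block',rect(near(W,.44,.056,.125,.023,.034)))
    print('tray',rect(near(W,.675,.03,.14,.013,.025)))
    p=near(W,.585,.315,.07,.135,.155);print('rim',mec(p),circ(p[:,:2]),np.median(p[:,2]))
    p=near(W,.575,.3,.09,-.005,.012)
E
```

```text
top bench z 0.0002880445434726431
w500 knob (array([536.4,  30.4]), 16.5, 55, array([541.8,  28. ,  40.4])) disc (array([542.7,  27.6]), 25.0, 281, array([542.2,  27.4,  28.2]))
w200 knob (array([ 563.8, -303.2]), 7.8, 40, array([ 563.5, -302.5,  101.5])) disc (array([ 564.9, -303.9]), 20.1, 180, array([ 563.8, -301.9,   89. ]))
w? knob (array([535.6, 142.5]), 6.6, 27, array([535.4, 142.2,  27.6])) all (array([535.5, 142.6]), 14.9, 121, array([535.5, 142. ,  17.6]))
decoy (array([589.5, 194.8]), 6.9, 30, array([589.4, 194.6,  27. ])) all (array([589.4, 194.2]), 15.0, 124, array([588.8, 194. ,  17.6]))
pan (array([ 547.9, -313.3]), 62.3, 1889, array([ 544.8, -313.9,   70.3]))
block (array([481.7,  47.8]), array([163.2, 233.4]), 0.08)
tray (array([635.3,  30.1]), array([224.9, 193.2]), 88.02)
rim (array([587.5, 315.3]), 34.3, 207, array([587.8, 316.4, 143.3])) [0.5872582  0.31524846 0.03158197] 0.14380518480753346
scene bench z 0.0014341920112628248
w500 knob (array([540.4,  27.9]), 10.7, 96, array([541.3,  27.4,  40.6])) disc (array([540.7,  28.7]), 25.9, 451, array([545.2,  26.7,  28.3]))
w200 knob (array([ 562. , -302.9]), 8.5, 88, array([ 563.1, -302.6,  101.3])) disc (array([ 562.4, -302.5]), 19.8, 330, array([ 566.7, -301.3,   89.5]))
w? knob (array([532.4, 142. ]), 8.4, 51, array([534.5, 142.2,  26.8])) all (array([534.6, 143.1]), 15.9, 200, array([536.7, 141.2,  17.7]))
decoy (array([588. , 195.9]), 7.8, 58, array([588.4, 194.7,  26.5])) all (array([587.7, 195.8]), 16.1, 218, array([590.4, 193.3,  17.9]))
pan (array([ 544.9, -313.5]), 63.9, 3177, array([ 547.9, -313.9,   71.3]))
block (array([479. ,  48.6]), array([168.1, 233.8]), 0.9)
tray (array([637.1,  30.5]), array([225.2, 186.2]), 87.98)
rim (array([584.6, 316.1]), 35.2, 523, array([585.6, 315.7, 141.8])) [0.5851132  0.31561019 0.03168456] 0.14285516637622342
```

Run:
```python
from m import *
for n in ('top','scene'):
    W=cloud(snap(n)); p=near(W,.44,.05,.15,.023,.034);p=p[(p[:,0]<.495)&(p[:,1]>-.055)]
    print(n,'block',rect(p),p[:,:2].min(0),p[:,:2].max(0))
    p=near(W,.675,.03,.14,.012,.025);p=p[p[:,0]>.6];print('tray',rect(p))
```

```text
top block (array([436.1,  58.2]), array([ 72.1, 211.9]), 0.12) [ 0.39999097 -0.04776318] [0.47217183 0.16414921]
tray (array([676.2,  28.8]), array([225.3, 112. ]), 88.36)
scene block (array([433.9,  58.7]), array([ 77.4, 213.1]), 0.78) [ 0.39375679 -0.04761911] [0.47209464 0.16506061]
tray (array([673.7,  29.3]), array([225.2, 112.8]), 88.24)
```

Request:
jog_arm(plan=[[[0, 0, -1], [0, 0, 1], 0.1], [[0, 0, -1], [0, 0, 2], 0.1], [[0, 0, -1], [0, 0, 3], 0.1], [[0, 0, -1], [0, 0, 3.935], 0.1], [[0, 0, -1], [0, 0, 3.935], 0.1]], squeeze=20)

```text
clock: 2.02
tcp_pos: [0.2508, -0.5725, 0.2455]
orientation: [0.0, 1.0, -0.002, -0.0]
contact_force: [1.0, 0.6, 0.5]
finger_gap: 0.0639
grip_force: 0.0
```

Request:
jog_arm(plan=[[[7.81, -6.74, 1], [0, 0, 0], 0.1], [[7.81, -6.74, 1], [0, 0, 0], 0.1], [[7.81, -6.74, 1], [0, 0, 0], 0.1], [[7.81, -6.74, 1], [0, 0, 0], 0.1], [[7.81, -6.74, 1], [0, 0, 0], 0.1], [[7.81, -6.74, 1], [0, 0, 0], 0.1], [[7.81, -6.74, 1], [0, 0, 0], 0.1], [[7.81, -6.74, 1], [0, 0, 0], 0.1], [[7.81, -6.74, 1], [0, 0, 0], 0.1], [[7.81, -6.74, 1], [0, 0, 0], 0.1], [[7.81, -6.74, 2.1], [0, 0, 0], 0.1], [[7.81, -6.74, 2.1], [0, 0, 0], 0.1]])

```text
clock: 3.02
tcp_pos: [0.5623, -0.2991, 0.1558]
orientation: [-0.002, 1.0, 0.004, -0.003]
contact_force: [-1.6, 0.2, -2.0]
finger_gap: 0.0421
grip_force: 0.0
```

Run:
```python
from m import *
st=robot.state();print(st['tcp_pos'],st['orientation'],st['qvel'])
s=snap('wrist','w1.png');print(s['K'],s['pose']);W=cloud(s,True)
print('knob',mec(near(W,.565,-.3,.03,.096,.11)),'disc',mec(near(W,.565,-.3,.03,.083,.094)))
```

```text
[ 0.56229247 -0.29914708  0.15584549] [-0.00188807  0.99998552  0.00419662 -0.00278986] [ 0.04628249 -0.01973905  0.04431521 -0.01245453 -0.00118586  0.06844174
  0.01009583]
[[371.64829954   0.         318.62982482]
 [  0.         371.64829954 234.84743594]
 [  0.           0.           1.        ]] [[ 0.00777895  0.97244182  0.23301585  0.62955101]
 [-0.99996301  0.00841977 -0.00175557 -0.29946147]
 [-0.00366913 -0.23299357  0.97247135  0.33531436]
 [ 0.          0.          0.          1.        ]]
knob (array([ 565.2, -303.7]), 8.3, 493, array([ 565.7, -303.6,  101.3])) disc (array([ 565.1, -303.6]), 19.3, 1885, array([ 566.7, -303.5,   89.4]))
```

View pics/w1.png

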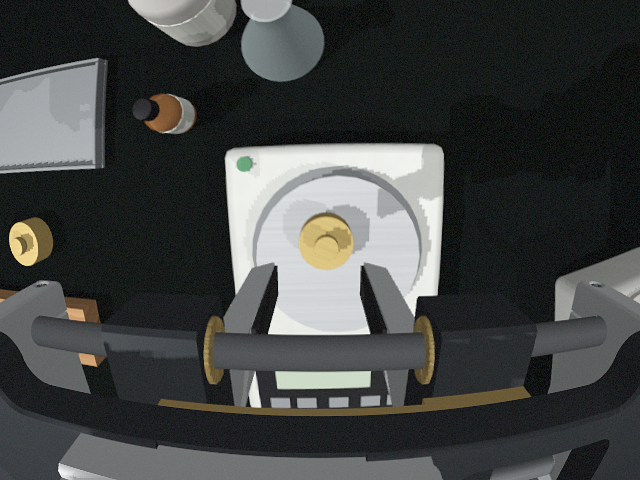

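The wrist picture confirms the 200 g weight on the pan (326,240), the dropper at (165,113) and the 500 g weight at (30,241). Descend and pinch.

Request:
jog_arm(plan=[[[0.03, 0.02, 0.8], [0, 0, 0], 0.1], [[0.03, 0.02, 1.4], [0, 0, 0], 0.1], [[0.03, 0.02, 1.74], [0, 0, 0], 0.1], [[0.03, 0.02, 1.74], [0, 0, 0], 0.1], [[0.03, 0.02, 1.74], [0, 0, 0], 1], [[0.03, 0.02, 1.74], [0, 0, 0], 1], [[0.03, 0.02, 1.74], [0, 0, 0], 1], [[0.03, 0.02, 1.74], [0, 0, 0], 1], [[0.03, 0.02, 1.74], [0, 0, 0], 1], [[0.03, 0.02, 1.74], [0, 0, 0], 1]], squeeze=30)

```text
clock: 3.9
tcp_pos: [0.5646, -0.3037, 0.0929]
orientation: [0.0, 1.0, 0.0, 0.001]
contact_force: [-1.7, 0.8, 7.5]
finger_gap: 0.0143
grip_force: 30.0
```

Request:
jog_arm(plan=[[[0, 0, -0.6], [0, 0, 0], 1], [[0, 0, -1.4], [0, 0, 0], 1], [[-1, -2.7, -1.5], [0, 0, 0], 1], [[-2, -5.5, -1.5], [0, 0, 0], 1], [[-3.225, -8.81, -1.5], [0, 0, 0], 1], [[-3.225, -8.81, -1.5], [0, 0, 0], 1], [[-3.225, -8.81, -1.5], [0, 0, 0], 1], [[-3.225, -8.81, -1.5], [0, 0, 0], 1], [[-3.225, -8.81, -1.5], [0, 0, 0], 1], [[-3.225, -8.81, -1.5], [0, 0, 0], 1], [[-3.225, -8.81, -1.5], [0, 0, 0], 1], [[-3.225, -8.81, -1.5], [0, 0, 0], 1]])

```text
clock: 4.9
tcp_pos: [0.4325, 0.0552, 0.1524]
orientation: [-0.001, 1.0, 0.004, 0.0]
contact_force: [0.5, 1.0, -1.0]
finger_gap: 0.0145
grip_force: 30.0
```

Request:
jog_arm(plan=[[[0, 0, 0.6], [0, 0, 0], 1], [[0, 0, 1.2], [0, 0, 0], 1], [[0, 0, 1.2], [0, 0, 0], 1], [[0, 0, 1.2], [0, 0, 0], 1]])

```text
clock: 5.23
tcp_pos: [0.4343, 0.0488, 0.1038]
orientation: [0.0, 1.0, 0.0, -0.001]
contact_force: [-0.7, 1.1, -1.1]
finger_gap: 0.0145
grip_force: 30.0
```

Run:
```python
from m import *
s=snap('wrist','w2.png');W=cloud(s,True);st=robot.state();print(st['tcp_pos'],st['finger_gap'])
t=st['tcp_pos']
print('disc',mec(near(W,t[0],t[1],.025,t[2]-.012,t[2]+.003)))
p=near(W,.44,.05,.15,.023,.034);p=p[(p[:,0]<.495)&(p[:,1]>-.055)]; print('block',rect(p))
t=snap('top');p=near(cloud(t),.44,.05,.15,.023,.034);p=p[(p[:,0]<.495)&(p[:,1]>-.055)];print(rect(p))
print('w500',mec(near(W,.543,.027,.04,.024,.034)),'w100',mec(near(W,.536,.14,.025,.010,.02)))
p=near(W,.435,.058,.11,.016,.0248)
for y in(-.009,.049,.097,.138):
    print('pocket floor',mec(near(W,.4355,y,.03,.016,.0245)))
```

```text
[0.43505895 0.04882275 0.10459746] 0.014948506732800132
disc (array([434.9,  48.4]), 19.2, 1776, array([441.8,  48.7, 100.2]))
block (array([436.2,  58.2]), array([ 73. , 212.8]), 0.15)
(array([0., 0.]), array([0., 0.]), 0.0)
w500 (array([542.6,  27.7]), 25.3, 3288, array([541.9,  28.2,  28.6])) w100 (array([535.8, 142.8]), 15.5, 882, array([535. , 140.3,  14.9]))
pocket floor (array([435.9,  -9. ]), 27.3, 3927, array([436. ,  -9. ,  22.6]))
pocket floor (array([436.1,  49.4]), 21.1, 1236, array([444.5,  49.5,  22.6]))
pocket floor (array([435.6,  96.9]), 29.9, 1651, array([435.4,  96.8,  22.6]))
pocket floor (array([435.7, 129.9]), 22.6, 1112, array([435.3, 134.6,  22.6]))
```

View pics/w2.png

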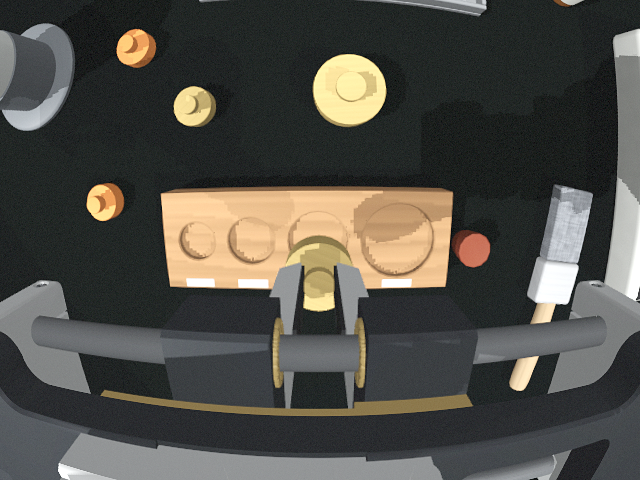

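The view shows the 200 g weight held over its pocket (318,240), with the 500 g weight at (350,88) and the 100 g at (195,105). A 1 mm correction is needed.

Request:
jog_arm(plan=[[[0.03, -0.025, 0.6], [0, 0, 0], 1], [[0.03, -0.025, 1.1], [0, 0, 0], 1], [[0.03, -0.025, 1.25], [0, 0, 0], 1], [[0.03, -0.025, 1.35], [0, 0, 0], 1], [[0.03, -0.025, 1.42], [0, 0, 0], 1], [[0.03, -0.025, 1.44], [0, 0, 0], 1], [[0.03, -0.025, 1.44], [0, 0, 0], 1]])

```text
clock: 5.92
tcp_pos: [0.4366, 0.0499, 0.047]
orientation: [-0.0, 1.0, 0.0, 0.0]
contact_force: [-0.0, -0.2, -3.1]
finger_gap: 0.0146
grip_force: 30.0
```

Request:
jog_arm(plan=[[[0, 0, 0.03], [0, 0, 0], 1], [[0, 0, 0.03], [0, 0, 0], 1], [[0, 0, 0.03], [0, 0, 0], 0.4], [[0, 0, 0.03], [0, 0, 0], 0.4], [[0, 0, 0.0], [0, 0, 0], 0.4], [[0, 0, -1], [0, 0, 0], 0.1], [[0, 0, -1.8], [0, 0, 0], 0.1], [[1.6, 0.3, -1.8], [0, 0, 0], 0.1], [[2.64, 0.55, -1.8], [0, 0, 0], 0.1], [[2.64, 0.55, -1], [0, 0, 0], 0.1], [[2.64, 0.55, -1], [0, 0, 0], 0.1]])

```text
clock: 6.83
tcp_pos: [0.5433, 0.0263, 0.0813]
orientation: [0.0, 1.0, -0.001, -0.002]
contact_force: [-1.5, 0.6, -1.8]
finger_gap: 0.0424
grip_force: 0.0
```

Run:
```python
from m import *
s=snap('wrist');W=cloud(s,True);st=robot.state();print(st['tcp_pos'],st['finger_gap'])
print('w500',mec(near(W,.543,.027,.04,.024,.034)),mec(near(W,.543,.027,.02,.036,.044)))
s=snap('top');W=cloud(s);print('w200',mec(near(W,.436,.049,.025,.036,.047)),mec(near(W,.436,.049,.025,.049,.06)))
```

```text
[0.54130241 0.02724976 0.08310727] 0.04216424244972057
w500 (array([543. ,  27.8]), 25.3, 3591, array([544.7,  27.7,  28.5])) (array([543. ,  27.8]), 10.4, 812, array([543.6,  27.8,  40.4]))
w200 (array([0., 0.]), 0.0, 0, array([nan, nan, nan])) (array([0., 0.]), 0.0, 0, array([nan, nan, nan]))m.py:12: RuntimeWarning: Mean of empty slice.
  c,r=cv2.minEnclosingCircle((p[:,:2]*1000).astype(np.float32));return np.round(c,1),round(r,1),len(p),np.round(p.mean(0)*1000,1)
  ret = um.true_divide(
```

Request:
jog_arm(plan=[[[0.02, 0, 0.8], [0, 0, 0], 0.1], [[0.02, 0, 1.3], [0, 0, 0], 0.1], [[0.02, 0, 1.37], [0, 0, 0], 0.1], [[0.02, 0, 1.37], [0, 0, 0], 0.1], [[0.02, 0, 1.37], [0, 0, 0], 1], [[0.02, 0, 1.37], [0, 0, 0], 1], [[0.02, 0, 1.37], [0, 0, 0], 1], [[0.02, 0, 1.37], [0, 0, 0], 1], [[0.02, 0, 1.37], [0, 0, 0], 1]], squeeze=40)

```text
clock: 7.68
tcp_pos: [0.543, 0.0279, 0.0324]
orientation: [-0.0, 1.0, 0.0, 0.001]
contact_force: [-2.4, 0.1, 10.8]
finger_gap: 0.0187
grip_force: 40.0
```

Request:
jog_arm(plan=[[[0, 0, -0.6], [0, 0, 0], 1], [[0, 0, -1.4], [0, 0, 0], 1], [[0, 0, -1.8], [0, 0, 0], 1], [[-1.2, 0.92, -1.8], [0, 0, 0], 1], [[-2.675, 0.92, -1.8], [0, 0, 0], 1], [[-2.675, 0.92, -1.6], [0, 0, 0], 1], [[-2.675, 0.92, -1.5], [0, 0, 0], 1], [[-2.675, 0.92, -1.5], [0, 0, 0], 1], [[-2.675, 0.92, -1.5], [0, 0, 0], 1]])

```text
clock: 8.43
tcp_pos: [0.436, -0.0089, 0.0918]
orientation: [-0.0, 1.0, 0.0, 0.0]
contact_force: [1.0, 0.1, -5.1]
finger_gap: 0.019
grip_force: 40.0
```

```bash
cat > chk.py <<'E'
from m import *
import sys
px,py,R=map(float,sys.argv[1:4])
s=snap('wrist');W=cloud(s,True);st=robot.state();t=st['tcp_pos'];print(t,st['finger_gap'],st['contact_force'])
p=near(W,t[0],t[1],R+.006,t[2]-.012,t[2]+.002);z=np.median(p[:,2]);p=p[abs(p[:,2]-z)<.002]
print('held disc',mec(p),z)
for (x,y) in((.436,-.009),(.436,.049),(.436,.097)):
    print('pocket',mec(near(W,x,y,.029,.018,.0255)))
print('w200',mec(near(W,.436,.049,.022,.037,.045)))
print('w100',mec(near(W,.536,.14,.025,.010,.02)))
E
python3 chk.py .436 -.009 .025
```

```text
[ 0.43644342 -0.00875751  0.09184691] 0.01798939018257607 [ 0.75971828  0.48362962 -4.3988255 ]
held disc (array([436.3,  -8.9]), 25.2, 3060, array([443.3,  -8.8,  87.7])) 0.08769596379317096
pocket (array([438.9,  -9. ]), 26.9, 878, array([453.5,  -9.9,  22.6]))
pocket (array([436.3,  49.1]), 21.0, 210, array([440.4,  38.6,  22.8]))
pocket (array([435.6,  98.4]), 17.0, 1432, array([435.3,  98.5,  22.6]))
w200 (array([436.8,  49.7]), 19.7, 1918, array([438.4,  48.1,  41.4]))
w100 (array([536. , 142.3]), 15.5, 782, array([535. , 138.5,  14.7]))
```

Request:
jog_arm(plan=[[[-0.005, 0, 0.5], [0, 0, 0], 1], [[-0.005, 0, 0.8], [0, 0, 0], 1], [[-0.005, 0, 0.92], [0, 0, 0], 1], [[-0.005, 0, 0.96], [0, 0, 0], 1], [[-0.005, 0, 0.96], [0, 0, 0], 1], [[-0.005, 0, 0.96], [0, 0, 0], 0.4], [[-0.005, 0, 0.96], [0, 0, 0], 0.4], [[-0.005, 0, 0.9], [0, 0, 0], 0.4], [[0, 0, 0], [0, 0, 0], 0.4], [[0, 0, -0.5], [0, 0, 0], 0.4]])

```text
clock: 9.32
tcp_pos: [0.4357, -0.0088, 0.1133]
orientation: [-0.0, 1.0, 0.0, -0.0]
contact_force: [0.6, 0.4, 1.9]
finger_gap: 0.0278
grip_force: 0.0
```

Request:
jog_arm(plan=[[[0.7, -1, 0], [0, 0, 0], 0.2], [[1.4, -2, 0], [0, 0, 0], 0.2], [[2.1, -3, 0], [0, 0, 0], 0.2], [[2.49, -3.79, 0], [0, 0, 0], 0.2], [[2.49, -3.79, 0.5], [0, 0, 0], 0.2], [[2.49, -3.79, 1.2], [0, 0, 0], 0.2], [[2.49, -3.79, 1.2], [0, 0, 0], 0.2], [[2.49, -3.79, 1.2], [0, 0, 0], 0.2]])

```text
clock: 9.98
tcp_pos: [0.5342, 0.1422, 0.063]
orientation: [0.0, 1.0, 0.0, -0.001]
contact_force: [-0.4, -0.5, 0.1]
finger_gap: 0.0376
grip_force: 0.0
```

Run:
```python
from m import *
s=snap('wrist');W=cloud(s,True);st=robot.state();print(st['tcp_pos'],st['finger_gap'])
print('w500',mec(near(W,.436,-.009,.03,.046,.054)))
print('w100',mec(near(W,.536,.14,.025,.010,.02)),mec(near(W,.536,.14,.02,.022,.04)))
```

```text
[0.53497971 0.14214922 0.0642214 ] 0.03784122420786283
w500 (array([444.7, -12.8]), 20.8, 850, array([449.8, -11.8,  50.3]))
w100 (array([536.1, 143. ]), 15.2, 1223, array([537.8, 142.8,  14.9])) (array([535.9, 142.6]), 7.4, 433, array([536.4, 142.8,  26.8]))
```

Request:
jog_arm(plan=[[[0.02, -0.015, 0.7], [0, 0, 0], 0.2], [[0.02, -0.015, 1.1], [0, 0, 0], 0.2], [[0.02, -0.015, 1.16], [0, 0, 0], 0.2], [[0.02, -0.015, 1.16], [0, 0, 0], 0.2], [[0.02, -0.015, 1.16], [0, 0, 0], 1], [[0.02, -0.015, 1.16], [0, 0, 0], 1], [[0.02, -0.015, 1.16], [0, 0, 0], 1], [[0.02, -0.015, 1.16], [0, 0, 0], 1], [[0.02, -0.015, 1.16], [0, 0, 0], 1]], squeeze=25)

```text
clock: 10.78
tcp_pos: [0.5363, 0.1433, 0.0178]
orientation: [-0.0, 1.0, 0.0, 0.0]
contact_force: [-1.0, -1.5, 9.8]
finger_gap: 0.013
grip_force: 25.0
```

Request:
jog_arm(plan=[[[0, 0, -0.6], [0, 0, 0], 1], [[0, 0, -1.4], [0, 0, 0], 1], [[-0.8, 0.6, -1.6], [0, 0, 0], 1], [[-1.7, 1.12, -1.6], [0, 0, 0], 1], [[-2.49, 1.14, -1.6], [0, 0, 0], 1], [[-2.49, 1.14, -1.5], [0, 0, 0], 1], [[-2.49, 1.14, -1.5], [0, 0, 0], 1], [[-2.49, 1.14, -1.5], [0, 0, 0], 1]])

```text
clock: 11.45
tcp_pos: [0.4369, 0.0978, 0.0774]
orientation: [-0.0, 1.0, 0.0, 0.0]
contact_force: [0.5, 0.2, -1.5]
finger_gap: 0.0128
grip_force: 25.0
```

```bash
python3 chk.py .436 .097 .015
```

```text
[0.43713908 0.09798168 0.07732308] 0.012846868715229214 [-0.03575623  0.07449699 -1.74855237]
held disc (array([436.6,  97.6]), 15.2, 762, array([441.9,  97.7,  74.5])) 0.07444035303724081
pocket (array([436.2,  -9.1]), 27.0, 242, array([450.4,  -2.3,  23.3]))
pocket (array([436.7,  49.6]), 20.9, 207, array([444.5,  54.7,  23. ]))
pocket (array([436. ,  97.1]), 28.9, 862, array([442.8,  96.3,  22.6]))
w200 (array([436.6,  50.1]), 19.3, 2170, array([438.5,  51.2,  41.4]))
w100 (array([0., 0.]), 0.0, 0, array([nan, nan, nan]))m.py:12: RuntimeWarning: Mean of empty slice.
  c,r=cv2.minEnclosingCircle((p[:,:2]*1000).astype(np.float32));return np.round(c,1),round(r,1),len(p),np.round(p.mean(0)*1000,1)
  ret = um.true_divide(
```

Request:
jog_arm(plan=[[[-0.015, 0.015, 0.5], [0, 0, 0], 1], [[-0.015, 0.015, 0.8], [0, 0, 0], 1], [[-0.015, 0.015, 0.92], [0, 0, 0], 1], [[-0.015, 0.015, 0.95], [0, 0, 0], 1], [[-0.015, 0.015, 0.95], [0, 0, 0], 1], [[-0.015, 0.015, 0.95], [0, 0, 0], 0.5], [[-0.015, 0.015, 0.95], [0, 0, 0], 0.5], [[-0.015, 0.015, 0.9], [0, 0, 0], 0.5], [[0, 0, 0], [0, 0, 0], 0.5], [[0, 0, -1], [0, 0, 0], 0.3]])

```text
clock: 12.33
tcp_pos: [0.4348, 0.0977, 0.1168]
orientation: [0.0, 1.0, 0.001, -0.002]
contact_force: [1.0, -0.8, 0.3]
finger_gap: 0.0273
grip_force: 0.0
```

Request:
jog_arm(plan=[[[0, 0, -1], [0, 0, 0], 0], [[0, 0, -2], [0, 0, 0], -0.5], [[0.8, -1, -3], [0, 0, 0], -1], [[2, -2, -3], [0, 0, 0], -1], [[3, -3, -3], [0, 0, 0], -1], [[3, -3, -3], [0, 0, 0], -1], [[3, -3, -3], [0, 0, 0], -1], [[3, -3, -3], [0, 0, 0], -1], [[3, -3, -3], [0, 0, 0], -1]])

```text
clock: 13.08
tcp_pos: [0.556, 0.2182, 0.2367]
orientation: [-0.0, 1.0, 0.001, -0.0]
contact_force: [-1.2, -0.5, -1.2]
finger_gap: 0.0863
grip_force: 0.0
```

```bash
cat > nest.py <<'E'
from m import *
import sys
zr=float(sys.argv[1])
st=robot.state();print(st['tcp_pos'],st['orientation'],st['q'],st['finger_gap'])
for n in('wrist','top','scene'):
    s=snap(n,sys.argv[2]+'_'+n+'.png');W=cloud(s,n=='wrist')
    p=near(W,.5865,.315,.05,zr-.004,zr+.006)
    if len(p)>20: print(n,mec(p),circ(p[:,:2]))
    if n=='wrist':
        for nm,x,y,r,z in(('w500',.436,-.009,.025,.05),('w200',.436,.049,.019,.041),('w100',.436,.097,.015,.0365)):
            p=near(W,x,y,r+.005,z-.003,z+.003); print(nm,mec(p) if len(p) else 0)
        p=near(W,.44,.058,.2,.035,.3); print('anything new',len(near(W,.436,.138,.02,.03,.06)))
E
python3 nest.py .144 n0
```

```text
[0.5560108  0.21816233 0.23672436] [-9.40050974e-05  9.99999570e-01  7.92368625e-04 -4.73256599e-04] [-0.12682881  0.36540893 -0.3839037   1.63908531  0.14544484  1.16622471
 -2.11450065] 0.08633909939841865
wrist (array([587.4, 316. ]), 34.0, 1369, array([586.5, 315.9, 144.1])) [0.58748716 0.31554421 0.03143836]
w500 (array([439.6,  10.6]), 16.7, 166, array([438.9,  12. ,  50. ]))
w200 (array([445.3,  42.4]), 15.2, 115, array([447.4,  40.6,  41.3]))
w100 (array([430.8, 105.8]), 10.4, 63, array([430.6, 107.8,  36.7]))
anything new 9
scene (array([585. , 315.5]), 34.8, 349, array([585.1, 316. , 143.9])) [0.58505922 0.31549045 0.03169683]
```

View pics/n0_wrist.png

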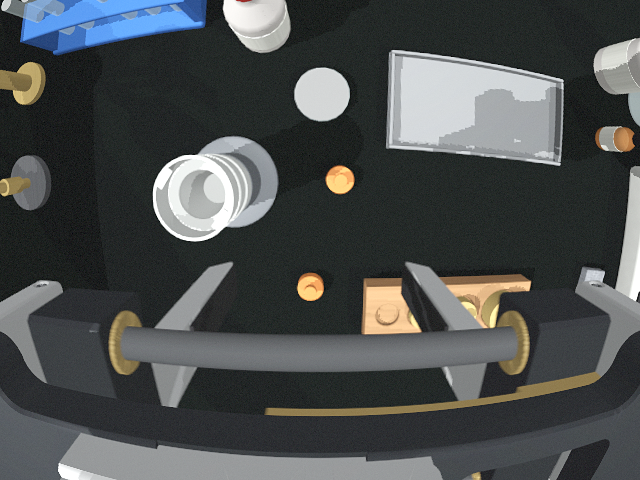

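Wrist view: nest rim at (200,198) undisturbed, weights in the block. Go to the nest and grip the top cup.

Request:
jog_arm(plan=[[[0.4, -1.2, 0], [0, 0, 0], -1], [[0.77, -2.435, 0], [0, 0, 0], -1], [[0.77, -2.435, 0], [0, 0, 0], -1], [[0.77, -2.435, 0], [0, 0, 0], -1], [[0.77, -2.435, 0], [0, 0, 0], -1], [[0.77, -2.435, 0], [0, 0, 0], -1]])

```text
clock: 13.73
tcp_pos: [0.5868, 0.3139, 0.2372]
orientation: [0.0, 1.0, -0.0, 0.0]
contact_force: [-0.2, -1.1, -0.1]
finger_gap: 0.0939
grip_force: 0.0
```

Request:
jog_arm(plan=[[[0, 0, 0.8], [0, 0, 0], -1], [[0, 0, 1.6], [0, 0, 0], -1], [[0, 0, 2.4], [0, 0, 0], -1], [[0, 0, 2.85], [0, 0, 0], -1], [[0, 0, 2.85], [0, 0, 0], -1], [[0, 0, 2.85], [0, 0, 0], -1]])

```text
clock: 14.23
tcp_pos: [0.587, 0.3139, 0.1235]
orientation: [0.0, 1.0, -0.0, -0.0]
contact_force: [1.0, 0.1, -0.0]
finger_gap: 0.0941
grip_force: 0.0
```

Request:
jog_arm(plan=[[[0, 0, 0], [0, 0, 0], 1], [[0, 0, 0], [0, 0, 0], 1], [[0, 0, 0], [0, 0, 0], 1], [[0, 0, 0], [0, 0, 0], 1], [[0, 0, 0], [0, 0, 0], 1], [[0, 0, 0], [0, 0, 0], 1]], squeeze=20)

```text
clock: 14.73
tcp_pos: [0.5872, 0.3153, 0.1239]
orientation: [-0.0, 1.0, 0.0, 0.001]
contact_force: [0.3, -1.0, 7.1]
finger_gap: 0.0669
grip_force: 20.0
```

Request:
jog_arm(plan=[[[0, 0, -0.03], [0, 0, 0], 1], [[0, 0, -0.05], [0, 0, 0], 1], [[0, 0, -0.05], [0, 0, 0], 1], [[0, 0, -0.05], [0, 0, 0], 1]])

```text
clock: 15.07
tcp_pos: [0.5868, 0.3152, 0.125]
orientation: [-0.0, 1.0, 0.0, -0.0]
contact_force: [-1.0, -0.3, -0.3]
finger_gap: 0.0671
grip_force: 20.0
```

Request:
jog_arm(plan=[[[0, 0, -0.015], [0, 0, 0], 1], [[0, 0, -0.015], [0, 0, -1], 1], [[0, 0, -0.015], [0, 0, -2], 1], [[0, 0, -0.015], [0, 0, -3.1], 1], [[0, 0, -0.015], [0, 0, -4.2], 1], [[0, 0, -0.015], [0, 0, -5.3], 1], [[0, 0, -0.015], [0, 0, -6.4], 1], [[0, 0, -0.015], [0, 0, -7.5], 1], [[0, 0, -0.015], [0, 0, -8.6], 1], [[0, 0, -0.015], [0, 0, -9.7], 1], [[0, 0, -0.015], [0, 0, -10.8], 1], [[0, 0, -0.015], [0, 0, -11.9], 1]])

```text
clock: 16.07
tcp_pos: [0.5869, 0.3151, 0.1256]
orientation: [-0.0, 0.81, 0.586, -0.0]
contact_force: [0.0, -0.1, -1.3]
finger_gap: 0.0666
grip_force: 20.0
```

Request:
jog_arm(plan=[[[0, 0, 0], [0, 0, -0.6], 1], [[0, 0, 0], [0, 0, -0.6], 1], [[0, 0, 0], [0, 0, -0.6], 1], [[0, 0, -0.1], [0, 0, -0.6], 1], [[0, 0, -0.2], [0, 0, -0.6], 1], [[0, 0, -0.3], [0, 0, -0.6], 1], [[0, 0, -0.35], [0, 0, -0.6], 1], [[0, 0, -0.35], [0, 0, -0.6], 1]])

```text
clock: 16.73
tcp_pos: [0.5871, 0.3154, 0.1405]
orientation: [0.0, 0.793, 0.609, 0.0]
contact_force: [-0.6, -0.2, -0.0]
finger_gap: 0.0667
grip_force: 20.0
```

Run:
```python
from m import *
st=robot.state();print(st['tcp_pos'],st['orientation'],st['contact_force'],st['moment'],st['finger_gap'],st['q'][6])
s=snap('scene','sc1.png');im=s['img'][:,:,::-1]
cv2.imwrite('pics/sc1c.png',cv2.resize(im[100:320,380:620],None,fx=2.5,fy=2.5))
```

```text
[0.58711225 0.31541041 0.14048446] [1.11691272e-04 7.93239870e-01 6.08909080e-01 4.78724221e-04] [-0.64656506 -0.21192114 -0.01738167] [-0.03906197 -0.07075089 -0.02038407] 0.06671733779718735 -1.1120556915893927
```

View pics/sc1c.png

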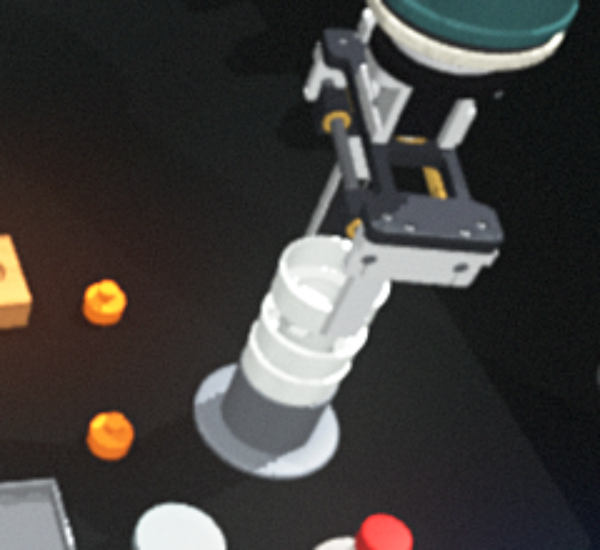

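The top cup is up about 15 mm with a clear gap at (310,320), and the two below stay in the holder.

Request:
jog_arm(plan=[[[0, 0, -0.5], [0, 0, 0], 1], [[0, 0, -1.1], [0, 0, 0], 1], [[0, 0, -1.7], [0, 0, 0], 1], [[0, 0, -2.4], [0, 0, -1], 1], [[0, 0, -2.4], [0, 0, -2], 1], [[0, 0, -2.4], [0, 0, -2.5], 1], [[0, 0, -2.4], [0, 0, -2.5], 1], [[0, 0, -2.4], [0, 0, -2.5], 1], [[0, 0, -2.4], [0, 0, -2.5], 1]])

```text
clock: 17.53
tcp_pos: [0.5868, 0.315, 0.2353]
orientation: [-0.0, 0.708, 0.707, -0.0]
contact_force: [-0.2, -0.6, -0.3]
finger_gap: 0.0674
grip_force: 20.0
```

Request:
jog_arm(plan=[[[-1, 0.26, 0], [0, 0, 0], 1], [[-2, 0.52, 0], [0, 0, 0], 1], [[-3, 0.77, 0], [0, 0, 0], 1], [[-4, 1.03, 0], [0, 0, 0], 1], [[-5, 1.28, 0], [0, 0, 0], 1], [[-6, 1.54, 0], [0, 0, 0], 1], [[-7, 1.8, 0], [0, 0, 0], 1], [[-7.8, 2.0, 0], [0, 0, 0], 1], [[-8.41, 2.16, 0], [0, 0, 0], 1], [[-8.41, 2.16, 0], [0, 0, 0], 1], [[-8.41, 2.16, 0], [0, 0, 0], 1], [[-8.41, 2.16, 0], [0, 0, 0], 1]])

```text
clock: 18.53
tcp_pos: [0.6733, -0.0202, 0.2354]
orientation: [-0.0, 0.707, 0.707, 0.0]
contact_force: [0.8, 0.2, -0.1]
finger_gap: 0.0671
grip_force: 20.0
```

```bash
cat > sc.py <<'E'
from m import *
st=robot.state();print(st['clock'],st['tcp_pos'],st['orientation'],st['finger_gap'],st['grip_force'],st['contact_force'])
W=cloud(snap('scene'))
def f(l,*a):
    p=near(W,*a);print(l,mec(p) if len(p) else 0)
f('rim 144',.5865,.3155,.045,.139,.150);f('rim 116',.5865,.3155,.045,.111,.122);f('rim 88',.5865,.3155,.045,.083,.093)
for n,x,y,z in(('w500',.436,-.009,.062),('w200',.436,.049,.053),('w100',.436,.097,.0485)): f(n,x,y,.015,z-.004,z+.006)
p=near(W,.675,.03,.14,.012,.025);p=p[p[:,0]>.6];print('tray',rect(p))
f('tray cup L',.675,.08,.05,.08,.1);f('tray cup R',.675,-.02,.05,.08,.1);f('pan cup',.5465,-.3134,.05,.145,.156)
E
python3 sc.py
```

```text
18.5333 [ 0.67327968 -0.02018606  0.23543702] [-3.84373067e-04  7.06921204e-01  7.07292204e-01  4.78144768e-05] 0.0670774452149432 19.99996861908585 [ 0.75215662  0.16212767 -0.08285814]
rim 144 0
rim 116 (array([584.3, 315.6]), 34.8, 361, array([585.6, 316. , 115.6]))
rim 88 (array([584., 315.]), 34.8, 446, array([582.6, 317.9,  89.1]))
w500 0
w200 0
w100 0
tray (array([673.7,  29.4]), array([225.2, 112. ]), 88.12)
tray cup L 0
tray cup R 0
pan cup 0
```

Request:
jog_arm(plan=[[[0, 0, 0.9], [0, 0, 0], 1], [[0, 0, 1.8], [0, 0, 0], 1], [[0, 0, 2.7], [0, 0, 0], 1], [[0, 0, 3.5], [0, 0, 0], 1], [[0, 0, 4.0], [0, 0, 0], 1], [[0, 0, 4.15], [0, 0, 0], 1], [[0, 0, 4.22], [0, 0, 0], 1], [[0, 0, 4.26], [0, 0, 0], 1], [[0, 0, 4.26], [0, 0, 0], 1], [[0, 0, 4.26], [0, 0, 0], 1]])

```text
clock: 19.42
tcp_pos: [0.6743, -0.0209, 0.0668]
orientation: [0.001, 0.707, 0.707, 0.001]
contact_force: [0.5, 0.7, -0.4]
finger_gap: 0.0667
grip_force: 20.0
```

Request:
jog_arm(plan=[[[0, 0, 0.02], [0, 0, 0], 1], [[0, 0, 0.04], [0, 0, 0], 1], [[0, 0, 0.06], [0, 0, 0], 1], [[0, 0, 0.06], [0, 0, 0], 1]])

```text
clock: 19.75
tcp_pos: [0.6739, -0.0212, 0.0639]
orientation: [0.0, 0.707, 0.707, 0.0]
contact_force: [-3.2, -0.4, 10.2]
finger_gap: 0.0669
grip_force: 20.0
```

Request:
jog_arm(plan=[[[0, 0, 0], [0, 0, 0], -1], [[0, 0, 0], [0, 0, 0], -1], [[0, 0, 0], [0, 0, 0], -1], [[0, 0, 0], [0, 0, 0], -1], [[0, 0, -0.7], [0, 0, 0], -1], [[0, 0, -1.7], [0, 0, 0], -1], [[0, 0, -2.7], [0, 0, 0], -1], [[0, 0, -3.6], [0, 0, 1], -1], [[0, 0, -4.4], [0, 0, 2], -1], [[0, 0, -4.4], [0, 0, 3], -1], [[0, 0, -4.4], [0, 0, 4], -1], [[0, 0, -4.4], [0, 0, 4], -1]])

```text
clock: 20.75
tcp_pos: [0.6736, -0.0212, 0.2394]
orientation: [0.0, 0.84, 0.543, 0.0]
contact_force: [-0.4, 0.3, -0.1]
finger_gap: 0.094
grip_force: 0.0
```

```bash
python3 sc.py
python3 - <<'E'
from m import *
st=robot.state();q=st['orientation'];th=2*np.arctan2(q[2],q[1]);d=np.array([.5868,.3152])-st['tcp_pos'][:2]
X=np.array([np.cos(th),np.sin(th)]);Y=np.array([np.sin(th),-np.cos(th)]);print(np.degrees(th),d@X/.04,d@Y/.04)
E
```

```text
20.75 [ 0.67360383 -0.02118461  0.23937082] [3.67833835e-04 8.39962043e-01 5.42644992e-01 2.09419116e-04] 0.09398492745340815 0.0 [-0.36693093  0.29670083 -0.14594993]
rim 144 0
rim 116 (array([585.6, 315.7]), 34.8, 366, array([586.1, 315.6, 115.7]))
rim 88 (array([585.4, 316. ]), 34.6, 454, array([582.2, 317.9,  89.1]))
w500 0
w200 (array([436.1,  56.1]), 2.5, 4, array([436.4,  56. ,  54.2]))
w100 (array([432.2,  97.9]), 8.1, 45, array([433.7,  97.1,  48.5]))
tray (array([674. ,  29.3]), array([225.2, 112.4]), 88.02)
tray cup L 0
tray cup R (array([671.4, -22.6]), 34.4, 361, array([671.9, -22.5,  84.3]))
pan cup 0
66.13210594889263 6.812762131063459 -5.38262609866004
```

Request:
jog_arm(plan=[[[0.7, -0.54, 0], [0, 0, 0.95], -1], [[1.4, -1.08, 0], [0, 0, 1.9], -1], [[2.1, -1.62, 0], [0, 0, 2.85], -1], [[2.8, -2.16, 0], [0, 0, 3.8], -1], [[3.5, -2.7, 0], [0, 0, 4.75], -1], [[4.2, -3.24, 0], [0, 0, 5.7], -1], [[4.9, -3.78, 0], [0, 0, 6.7], -1], [[5.5, -4.32, 0], [0, 0, 7.8], -1], [[6.2, -4.86, 0], [0, 0, 8.9], -1], [[6.81, -5.38, 0], [0, 0, 10], -1], [[6.81, -5.38, 0], [0, 0, 11.02], -1], [[6.81, -5.38, 0], [0, 0, 11.02], -1]])

```text
clock: 21.8
tcp_pos: [0.5861, 0.3174, 0.2382]
orientation: [-0.0, 1.0, 0.0, -0.001]
contact_force: [-0.4, -0.6, -0.6]
finger_gap: 0.094
grip_force: 0.0
```

Request:
jog_arm(plan=[[[0, 0, 0], [0, 0, 0], -1], [[0, 0, 0], [0, 0, 0], -1], [[0, 0, 0.5], [0, 0, 0], -1], [[0, 0, 1.4], [0, 0, 0], -1], [[0, 0, 2.3], [0, 0, 0], -1], [[0, 0, 3.1], [0, 0, 0], -1], [[0, 0, 3.5], [0, 0, 0], -1], [[0, 0, 3.57], [0, 0, 0], -1], [[0, 0, 3.57], [0, 0, 0], -1], [[0, 0, 3.57], [0, 0, 0], -1]])

```text
clock: 22.63
tcp_pos: [0.5884, 0.3149, 0.0974]
orientation: [-0.0, 1.0, -0.0, 0.001]
contact_force: [-0.0, 0.5, 0.9]
finger_gap: 0.0939
grip_force: 0.0
```

Request:
jog_arm(plan=[[[0, 0, 0], [0, 0, 0], 1], [[0, 0, 0], [0, 0, 0], 1], [[0, 0, 0], [0, 0, 0], 1], [[0, 0, 0], [0, 0, 0], 1], [[0, 0, 0], [0, 0, 0], 1], [[0, 0, 0], [0, 0, 0], 1]])

```text
clock: 23.13
tcp_pos: [0.5877, 0.3153, 0.0965]
orientation: [-0.0, 1.0, -0.001, 0.0]
contact_force: [-0.8, -1.0, 5.2]
finger_gap: 0.0662
grip_force: 19.9
```

Request:
jog_arm(plan=[[[0, 0, -0.03], [0, 0, 0], 1], [[0, 0, -0.06], [0, 0, 0], 1], [[0, 0, -0.06], [0, 0, 0], 1], [[0, 0, -0.06], [0, 0, 0], 1]])

```text
clock: 23.47
tcp_pos: [0.5875, 0.3151, 0.0984]
orientation: [-0.0, 1.0, -0.001, -0.0]
contact_force: [0.4, 0.3, -0.3]
finger_gap: 0.0658
grip_force: 19.9
```

Request:
jog_arm(plan=[[[0, 0, 0], [0, 0, 0], 1], [[0, 0, 0], [0, 0, -1], 1], [[0, 0, 0], [0, 0, -2], 1], [[0, 0, 0], [0, 0, -3.1], 1], [[0, 0, 0], [0, 0, -4.2], 1], [[0, 0, 0], [0, 0, -5.3], 1], [[0, 0, 0], [0, 0, -6.4], 1], [[0, 0, 0], [0, 0, -7.5], 1], [[0, 0, 0], [0, 0, -8.6], 1], [[0, 0, 0], [0, 0, -9.7], 1], [[0, 0, 0], [0, 0, -10.8], 1], [[0, 0, 0], [0, 0, -11.9], 1]])

```text
clock: 24.47
tcp_pos: [0.5875, 0.3151, 0.0984]
orientation: [-0.0, 0.811, 0.585, -0.0]
contact_force: [-0.3, 0.2, -1.3]
finger_gap: 0.0664
grip_force: 19.9
```

Request:
jog_arm(plan=[[[0, 0, 0], [0, 0, -0.6], 1], [[0, 0, 0], [0, 0, -0.6], 1], [[0, 0, 0], [0, 0, -0.6], 1], [[0, 0, -0.1], [0, 0, -0.6], 1], [[0, 0, -0.2], [0, 0, -0.6], 1], [[0, 0, -0.3], [0, 0, -0.6], 1], [[0, 0, -0.35], [0, 0, -0.6], 1], [[0, 0, -0.35], [0, 0, -0.6], 1]])

```text
clock: 25.13
tcp_pos: [0.5877, 0.3154, 0.1133]
orientation: [0.0, 0.794, 0.608, 0.0]
contact_force: [-0.4, 0.2, 0.2]
finger_gap: 0.0657
grip_force: 19.9
```

```bash
python3 sc.py
python3 - <<'E'
from m import *
st=robot.state();print(st['q'][6])
s=snap('scene');im=s['img'][:,:,::-1]
cv2.imwrite('pics/sc2c.png',cv2.resize(im[100:320,380:620],None,fx=2.5,fy=2.5))
E
```

```text
25.1333 [0.58771093 0.31540115 0.11328768] [1.01228710e-04 7.93881295e-01 6.08072567e-01 4.82182365e-04] 0.06570435268322616 19.93474863935262 [-0.40475179  0.22493507  0.23625038]
rim 144 (array([586.1, 313. ]), 44.8, 96, array([593.4, 309. , 145. ]))
rim 116 (array([589.3, 313.3]), 36.7, 230, array([581.9, 302. , 116.6]))
rim 88 (array([586.5, 314.1]), 33.6, 265, array([597.7, 305.2,  87.9]))
w500 (array([433.4,  -8.2]), 10.6, 81, array([434.5,  -8.5,  62.6]))
w200 (array([434.2,  50.5]), 8.7, 54, array([435.5,  49.5,  53.6]))
w100 (array([434.2,  96.6]), 8.5, 42, array([434.1,  97. ,  49. ]))
tray (array([673.7,  29.4]), array([225.3, 112.6]), 88.06)
tray cup L 0
tray cup R (array([671.6, -21.4]), 34.5, 356, array([672.5, -22.5,  84.3]))
pan cup 0
-1.1648845740344254
```

View pics/sc2c.png

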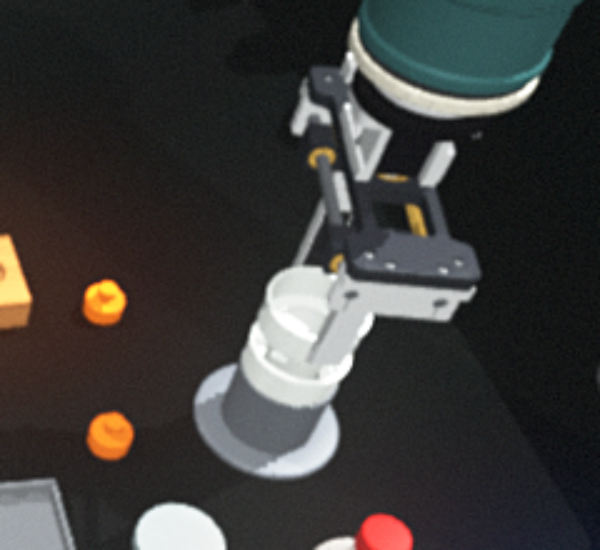

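Middle cup raised alone, cup c still in the holder. Carry to the other tray slot.

Request:
jog_arm(plan=[[[0, 0, -0.5], [0, 0, 0], 1], [[0, 0, -1.1], [0, 0, 0], 1], [[0, 0, -1.8], [0, 0, 0], 1], [[0, 0, -2.6], [0, 0, -1], 1], [[0, 0, -3.05], [0, 0, -2], 1], [[0, 0, -3.05], [0, 0, -2.45], 1], [[0, 0, -3.05], [0, 0, -2.45], 1], [[0, 0, -3.05], [0, 0, -2.45], 1], [[0, 0, -3.05], [0, 0, -2.45], 1]])

```text
clock: 25.98
tcp_pos: [0.5872, 0.3148, 0.2335]
orientation: [-0.0, 0.71, 0.704, -0.001]
contact_force: [0.1, -0.3, -0.8]
finger_gap: 0.0659
grip_force: 19.9
```

Request:
jog_arm(plan=[[[-0.9, 0.34, 0], [0, 0, 0], 1], [[-1.8, 0.68, 0], [0, 0, 0], 1], [[-2.7, 1.0, 0], [0, 0, 0], 1], [[-3.6, 1.36, 0], [0, 0, 0], 1], [[-4.5, 1.7, 0], [0, 0, 0], 1], [[-5.3, 2.0, 0], [0, 0, 0], 1], [[-5.86, 2.22, 0], [0, 0, 0], 1], [[-5.86, 2.22, 0], [0, 0, 0], 1], [[-5.86, 2.22, 0], [0, 0, 0], 1], [[-5.86, 2.22, 0], [0, 0, 0], 1]])

```text
clock: 26.82
tcp_pos: [0.6743, 0.081, 0.2339]
orientation: [-0.001, 0.709, 0.705, -0.0]
contact_force: [-0.3, 0.6, -0.5]
finger_gap: 0.0662
grip_force: 19.9
```

Request:
jog_arm(plan=[[[0, 0, 0.9], [0, 0, 0], 1], [[0, 0, 1.8], [0, 0, 0], 1], [[0, 0, 2.7], [0, 0, 0], 1], [[0, 0, 3.5], [0, 0, 0], 1], [[0, 0, 3.9], [0, 0, 0], 1], [[0, 0, 4.1], [0, 0, 0], 1], [[0, 0, 4.18], [0, 0, 0], 1], [[0, 0, 4.22], [0, 0, 0], 1], [[0, 0, 4.22], [0, 0, 0], 1], [[0, 0, 4.22], [0, 0, 0], 1]])

```text
clock: 27.65
tcp_pos: [0.6755, 0.0804, 0.0672]
orientation: [0.001, 0.709, 0.705, 0.001]
contact_force: [-0.5, 0.1, -0.2]
finger_gap: 0.0661
grip_force: 19.9
```

Contact, release, rise and back-rotate.

Request:
jog_arm(plan=[[[0, 0, 0.02], [0, 0, 0], 1], [[0, 0, 0.04], [0, 0, 0], 1], [[0, 0, 0.06], [0, 0, 0], 1], [[0, 0, 0.065], [0, 0, 0], 1]])

```text
clock: 27.98
tcp_pos: [0.6752, 0.0803, 0.0645]
orientation: [0.0, 0.71, 0.705, 0.0]
contact_force: [-5.1, -1.8, 17.0]
finger_gap: 0.0662
grip_force: 19.9
```

Request:
jog_arm(plan=[[[0, 0, 0], [0, 0, 0], -1], [[0, 0, 0], [0, 0, 0], -1], [[0, 0, 0], [0, 0, 0], -1], [[0, 0, 0], [0, 0, 0], -1], [[0, 0, -0.7], [0, 0, 0], -1], [[0, 0, -1.7], [0, 0, 0], -1], [[0, 0, -2.7], [0, 0, 0], -1], [[0, 0, -3.6], [0, 0, 1], -1], [[0, 0, -4.4], [0, 0, 2], -1], [[0, 0, -4.4], [0, 0, 3], -1], [[0, 0, -4.4], [0, 0, 4], -1], [[0, 0, -4.4], [0, 0, 4], -1]])

```text
clock: 28.98
tcp_pos: [0.6748, 0.0802, 0.2396]
orientation: [0.0, 0.842, 0.54, 0.0]
contact_force: [-0.3, 1.3, -0.4]
finger_gap: 0.0941
grip_force: 0.0
```

```bash
python3 sc.py
python3 - <<'E'
from m import *
st=robot.state();q=st['orientation'];th=2*np.arctan2(q[2],q[1]);d=np.array([.5872,.3153])-st['tcp_pos'][:2]
X=np.array([np.cos(th),np.sin(th)]);Y=np.array([np.sin(th),-np.cos(th)]);print(np.degrees(th),d@X/.04,d@Y/.04)
E
```

```text
28.9833 [0.67481402 0.08019984 0.23961529] [3.80635667e-04 8.41908637e-01 5.39619885e-01 2.84540184e-04] 0.09409035153636026 0.0 [-0.27933147  1.31572041 -0.35276755]
rim 144 0
rim 116 0
rim 88 (array([584.6, 316.6]), 35.8, 345, array([585.6, 315.8,  87.6]))
w500 (array([433.4,  -7.5]), 10.9, 82, array([434.6,  -8.2,  62.8]))
w200 (array([434.3,  50.6]), 9.1, 52, array([435.1,  49.7,  53.8]))
w100 (array([432.7,  97.8]), 8.0, 44, array([433.9,  97.2,  48.9]))
tray (array([674. ,  29.3]), array([225.4, 112.2]), 87.92)
tray cup L (array([672.8,  78.2]), 34.5, 364, array([674.2,  78.4,  84.3]))
tray cup R (array([671.8, -21.3]), 34.3, 361, array([671.8, -22.6,  84.3]))
pan cup 0
65.71252043161701 4.458832223359647 -4.4102784581303105
```

Request:
jog_arm(plan=[[[0.5, -0.5, 0], [0, 0, 1], -1], [[1, -1, 0], [0, 0, 2], -1], [[1.5, -1.5, 0], [0, 0, 3], -1], [[2, -2, 0], [0, 0, 4], -1], [[2.5, -2.5, 0], [0, 0, 5], -1], [[3, -3, 0], [0, 0, 6], -1], [[3.5, -3.5, 0], [0, 0, 7], -1], [[4, -4, 0], [0, 0, 8], -1], [[4.46, -4.41, 0], [0, 0, 9], -1], [[4.46, -4.41, 0], [0, 0, 10], -1], [[4.46, -4.41, 0], [0, 0, 10.95], -1], [[4.46, -4.41, 0], [0, 0, 10.95], -1]])

```text
clock: 30.03
tcp_pos: [0.5873, 0.3159, 0.2384]
orientation: [0.0, 1.0, -0.001, -0.0]
contact_force: [0.4, 0.2, -0.2]
finger_gap: 0.0939
grip_force: 0.0
```

Request:
jog_arm(plan=[[[0, 0, 0], [0, 0, 0], -1], [[0, 0, 0], [0, 0, 0], -1], [[0, 0, 0.5], [0, 0, 0], -1], [[0, 0, 1.4], [0, 0, 0], -1], [[0, 0, 2.3], [0, 0, 0], -1], [[0, 0, 3.1], [0, 0, 0], -1], [[0, 0, 3.9], [0, 0, 0], -1], [[0, 0, 4.2], [0, 0, 0], -1], [[0, 0, 4.26], [0, 0, 0], -1], [[0, 0, 4.26], [0, 0, 0], -1], [[0, 0, 4.26], [0, 0, 0], -1]])

```text
clock: 30.95
tcp_pos: [0.5886, 0.316, 0.0706]
orientation: [-0.001, 1.0, -0.0, 0.001]
contact_force: [-0.0, -0.1, 0.4]
finger_gap: 0.094
grip_force: 0.0
```

Request:
jog_arm(plan=[[[0, 0, 0], [0, 0, 0], 1], [[0, 0, 0], [0, 0, 0], 1], [[0, 0, 0], [0, 0, 0], 1], [[0, 0, 0], [0, 0, 0], 1], [[0, 0, 0], [0, 0, 0], 1], [[0, 0, 0], [0, 0, 0], 1]])

```text
clock: 31.45
tcp_pos: [0.5879, 0.3155, 0.0691]
orientation: [-0.0, 1.0, -0.001, 0.0]
contact_force: [-1.5, -2.1, 6.0]
finger_gap: 0.0667
grip_force: 20.0
```

Request:
jog_arm(plan=[[[0, 0, -0.03], [0, 0, 0], 1], [[0, 0, -0.06], [0, 0, 0], 1], [[0, 0, -0.06], [0, 0, 0], 1], [[0, 0, -0.06], [0, 0, 0], 1]])

```text
clock: 31.78
tcp_pos: [0.5876, 0.3155, 0.071]
orientation: [-0.0, 1.0, -0.001, -0.0]
contact_force: [0.5, 0.0, -0.4]
finger_gap: 0.0669
grip_force: 20.0
```

Request:
jog_arm(plan=[[[0, 0, 0], [0, 0, 0], 1], [[0, 0, 0], [0, 0, -1], 1], [[0, 0, 0], [0, 0, -2], 1], [[0, 0, 0], [0, 0, -3.1], 1], [[0, 0, 0], [0, 0, -4.2], 1], [[0, 0, 0], [0, 0, -5.3], 1], [[0, 0, 0], [0, 0, -6.4], 1], [[0, 0, 0], [0, 0, -7.5], 1], [[0, 0, 0], [0, 0, -8.6], 1], [[0, 0, 0], [0, 0, -9.7], 1], [[0, 0, 0], [0, 0, -10.8], 1], [[0, 0, 0], [0, 0, -11.9], 1]])

```text
clock: 32.78
tcp_pos: [0.5876, 0.3155, 0.0709]
orientation: [-0.0, 0.811, 0.585, -0.0]
contact_force: [-0.8, 0.4, -0.4]
finger_gap: 0.067
grip_force: 20.0
```

Request:
jog_arm(plan=[[[0, 0, 0], [0, 0, -0.6], 1], [[0, 0, 0], [0, 0, -0.6], 1], [[0, 0, 0], [0, 0, -0.6], 1], [[0, 0, -0.1], [0, 0, -0.6], 1], [[0, 0, -0.2], [0, 0, -0.6], 1], [[0, 0, -0.3], [0, 0, -0.6], 1], [[0, 0, -0.35], [0, 0, -0.6], 1], [[0, 0, -0.35], [0, 0, -0.6], 1]])

```text
clock: 33.45
tcp_pos: [0.588, 0.3157, 0.0859]
orientation: [0.0, 0.794, 0.608, 0.001]
contact_force: [0.8, 0.0, -0.0]
finger_gap: 0.0671
grip_force: 20.0
```

Request:
jog_arm(plan=[[[0, 0, -0.5], [0, 0, 0], 1], [[0, 0, -1.2], [0, 0, 0], 1], [[0, 0, -2], [0, 0, 0], 1], [[0, 0, -2.8], [0, 0, -1], 1], [[0, 0, -3.75], [0, 0, -2], 1], [[0, 0, -3.75], [0, 0, -2.5], 1], [[0, 0, -3.75], [0, 0, -2.5], 1], [[0, 0, -3.75], [0, 0, -2.5], 1], [[0, 0, -3.75], [0, 0, -2.5], 1]])

```text
clock: 34.2
tcp_pos: [0.5874, 0.315, 0.2338]
orientation: [-0.0, 0.708, 0.706, -0.001]
contact_force: [0.4, 0.5, -1.2]
finger_gap: 0.0667
grip_force: 20.0
```

Request:
jog_arm(plan=[[[-0.8, -0.05, 0], [0, 0, 0], 1], [[-1.7, -0.1, 0], [0, 0, 0], 1], [[-2.6, -0.15, 0], [0, 0, 0], 1], [[-3.5, -0.2, 0], [0, 0, 0], 1], [[-4.4, -0.25, 0], [0, 0, 0], 1], [[-5.3, -0.3, 0], [0, 0, 0], 1], [[-6.2, -0.35, 0], [0, 0, 0], 1], [[-7, -0.4, 0], [0, 0, 0], 1], [[-7.5, -0.45, 0], [0, 0, 0], 1], [[-8, -0.5, 0], [0, 0, 0], 1], [[-8, -0.5, 0], [0, 0, 0], 1], [[-8, -0.5, 0], [0, 0, 0], 1]])

```text
clock: 35.2
tcp_pos: [0.5668, -0.0056, 0.2342]
orientation: [-0.001, 0.709, 0.705, -0.0]
contact_force: [-0.1, 0.3, -0.5]
finger_gap: 0.0668
grip_force: 20.0
```

Request:
jog_arm(plan=[[[-0.8, -0.05, 0], [0, 0, 0], 1], [[-1.7, -0.1, 0], [0, 0, 0], 1], [[-2.6, -0.15, 0], [0, 0, 0], 1], [[-3.5, -0.2, 0], [0, 0, 0], 1], [[-4.4, -0.25, 0], [0, 0, 0], 1], [[-5.3, -0.3, 0], [0, 0, 0], 1], [[-6.2, -0.4, 0], [0, 0, 0], 1], [[-7, -0.5, 0], [0, 0, 0], 1], [[-7.72, -0.53, 0], [0, 0, 0], 1], [[-7.72, -0.53, 0], [0, 0, 0], 1], [[-7.72, -0.53, 0], [0, 0, 0], 1], [[-7.72, -0.53, 0], [0, 0, 0], 1]])

```text
clock: 36.2
tcp_pos: [0.5462, -0.3114, 0.2346]
orientation: [-0.001, 0.707, 0.707, 0.0]
contact_force: [-0.2, 1.0, -0.5]
finger_gap: 0.0672
grip_force: 20.0
```

Run:
```python
from m import *
st=robot.state();print(st['tcp_pos'],st['orientation'],st['finger_gap'],st['grip_force'])
s=snap('wrist');W=cloud(s,True);z=st['tcp_pos'][2];p=near(W,*st['tcp_pos'][:2],.05,z+.012,z+.03)
print(mec(p))
p=near(W,.5465,-.3134,.08,.064,.078);print('pan',mec(p))
```

```text
[ 0.54623878 -0.31136849  0.23463226] [-5.13970739e-04  7.07086747e-01  7.07126546e-01  3.40195790e-04] 0.06724778598055468 20.000019930303097
(array([ 546.8, -302.4]), 45.5, 3967, array([ 545.5, -304.5,  254.3]))
pan (array([ 548.2, -313. ]), 62.0, 7698, array([ 548.7, -291.5,   70.6]))
```

Cup held above the pan centre. Lower it: seated TCP z is about 0.130.

Request:
jog_arm(plan=[[[0, 0.02, 0.8], [0, 0, 0], 1], [[0, 0.02, 1.6], [0, 0, 0], 1], [[0, 0.02, 2.2], [0, 0, 0], 1], [[0, 0.02, 2.4], [0, 0, 0], 1], [[0, 0.02, 2.5], [0, 0, 0], 1], [[0, 0.02, 2.56], [0, 0, 0], 1], [[0, 0.02, 2.56], [0, 0, 0], 1], [[0, 0.02, 2.56], [0, 0, 0], 1]])

```text
clock: 36.92
tcp_pos: [0.5471, -0.3133, 0.134]
orientation: [0.001, 0.708, 0.707, 0.0]
contact_force: [-0.1, 0.6, -0.8]
finger_gap: 0.067
grip_force: 20.0
```

Request:
jog_arm(plan=[[[0, 0, 0.02], [0, 0, 0], 1], [[0, 0, 0.04], [0, 0, 0], 1], [[0, 0, 0.06], [0, 0, 0], 1], [[0, 0, 0.075], [0, 0, 0], 1], [[0, 0, 0.075], [0, 0, 0], 1]])

```text
clock: 37.33
tcp_pos: [0.5468, -0.3136, 0.131]
orientation: [0.001, 0.708, 0.707, -0.0]
contact_force: [-5.4, 1.1, 15.9]
finger_gap: 0.0667
grip_force: 20.0
```

Contact made. Release, rise and back off.

Request:
jog_arm(plan=[[[0, 0, 0], [0, 0, 0], -1], [[0, 0, 0], [0, 0, 0], -1], [[0, 0, 0], [0, 0, 0], -1], [[0, 0, 0], [0, 0, 0], -1], [[0, 0, -0.7], [0, 0, 0], -1], [[0, 0, -1.6], [0, 0, 0], -1], [[0, 0, -2.6], [0, 0, 0], -1], [[0, 0, -3.2], [0, 0, 0], -1], [[-1, -0.5, -3.2], [0, 0, 0], -1], [[-2, -1.5, -3.2], [0, 0, 0], -1], [[-3, -2.5, -3.2], [0, 0, 0], -1], [[-3, -3, -3.2], [0, 0, 0], -1]])

```text
clock: 38.33
tcp_pos: [0.4315, -0.4318, 0.2572]
orientation: [-0.0, 0.708, 0.706, 0.0]
contact_force: [0.1, -1.0, 0.5]
finger_gap: 0.0939
grip_force: 0.0
```

```bash
python3 sc.py
python3 - <<'E'
from m import *
snap('scene','fin.png')
W=cloud(snap('top','fint.png'))
for n,x,y,z in(('w500',.436,-.009,.062),('w200',.436,.049,.053),('w100',.436,.097,.0485),('w500d',.436,-.009,.05),('w200d',.436,.049,.041),('w100d',.436,.097,.0365)):
    p=near(W,x,y,.027,z-.004,z+.004);print(n,mec(p) if len(p) else 0)
p=near(W,.5465,-.3134,.05,.143,.156);print('pan cup top',mec(p) if len(p) else 0)
E
```

```text
38.3333 [ 0.43148171 -0.43178207  0.25724138] [-8.36762176e-06  7.07823603e-01  7.06389186e-01  2.54955744e-04] 0.09392195783184262 0.0 [ 0.07007322 -0.9858862   0.54176043]
rim 144 0
rim 116 0
rim 88 0
w500 (array([434.2,  -7.8]), 10.7, 85, array([434.7,  -8.5,  62.5]))
w200 (array([435.1,  50.2]), 8.6, 53, array([435.1,  49.7,  53.5]))
w100 (array([432.7,  97.1]), 9.3, 49, array([434.6,  96.7,  48.8]))
tray (array([674.3,  29.2]), array([224.9, 111.6]), 88.15)
tray cup L (array([672.4,  79. ]), 34.9, 361, array([674.2,  78.3,  84.5]))
tray cup R (array([671. , -22.1]), 34.3, 362, array([672.4, -22.7,  84.2]))
pan cup (array([ 544.1, -315.3]), 35.3, 440, array([ 545.7, -316. ,  149.9]))
w500 (array([435.5,  -8.4]), 9.9, 57, array([435.5,  -8.3,  62. ]))
w200 (array([439.2,  48.2]), 9.6, 32, array([437.3,  49.3,  53.1]))
w100 (array([436.2,  97.2]), 6.6, 25, array([435.4,  97.4,  48.9]))
w500d (array([435.7,  -8.4]), 24.8, 271, array([435.4,  -8.2,  50.1]))
w200d (array([436.5,  49.7]), 18.9, 160, array([436.3,  49.3,  41.2]))
w100d (array([438.2,  98.2]), 25.2, 102, array([436.5,  97.1,  36.4]))
pan cup top (array([ 545.9, -315.3]), 34.0, 190, array([ 546.3, -316.4,  149.5]))
```

View pics/fin.png

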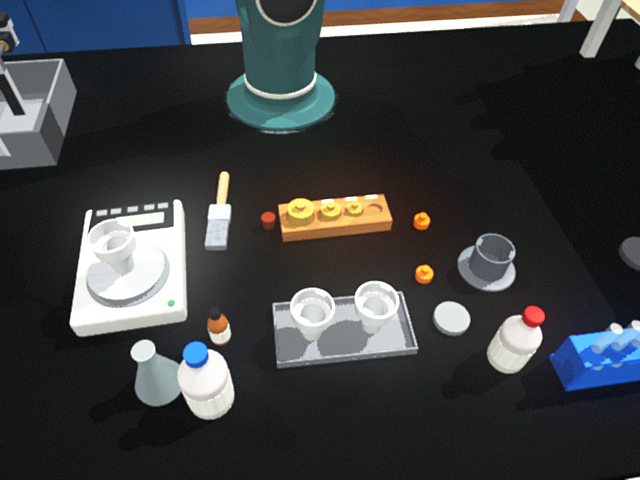

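Final view: three weights are in the block (300,205)-(355,205), with cups on the pan (113,240) and in the tray (313,310) and (376,300). An earlier wrist view showed a brass-like object at its left edge, so I check that it isn't the 50 g weight.

Request:
jog_arm(plan=[[[1, 0.1, 0], [0, 0, 0], -1], [[2, 0.2, 0], [0, 0, 0], -1], [[3, 0.3, 0], [0, 0, 0], -1], [[4, 0.4, 0], [0, 0, 0], -1], [[5, 0.5, 0], [0, 0, 0], -1], [[6, 0.6, 0], [0, 0, 0], -1], [[7, 0.7, 0], [0, 0, 0], -1], [[8, 0.8, 0], [0, 0, 0], -1], [[9, 0.9, 0], [0, 0, 0], -1], [[9.6, 1, 0], [0, 0, 0], -1], [[10, 1, 0], [0, 0, 0], -1], [[10, 1, 0], [0, 0, 0], -1]])

```text
clock: 39.48
tcp_pos: [0.4733, -0.0252, 0.258]
orientation: [0.0, 0.705, 0.709, 0.0]
contact_force: [0.0, 0.3, 0.4]
finger_gap: 0.0939
grip_force: 0.0
```

Request:
jog_arm(plan=[[[1, 0.1, -0.5], [0, 0, 0], -1], [[2, 0.2, -1], [0, 0, 0], -1], [[3, 0.3, -1], [0, 0, 0], -1], [[4, 0.4, -1], [0, 0, 0], -1], [[5, 0.5, -1], [0, 0, 0], -1], [[6, 0.6, -1], [0, 0, 0], -1], [[7, 0.7, -1], [0, 0, 0], -1], [[8, 0.8, -1], [0, 0, 0], -1], [[8.5, 0.9, -1], [0, 0, 0], -1], [[8.5, 1, -1], [0, 0, 0], -1], [[8.5, 1, -1], [0, 0, 0], -1], [[8.5, 1, -1], [0, 0, 0], -1]])

```text
clock: 40.48
tcp_pos: [0.5138, 0.3097, 0.2973]
orientation: [-0.0, 0.708, 0.707, -0.0]
contact_force: [0.2, -0.5, 0.1]
finger_gap: 0.0939
grip_force: 0.0
```

Run:
```python
from m import *
s=snap('wrist','far.png');W=cloud(s,True);print(robot.state()['tcp_pos'])
hsv=cv2.cvtColor(s['img'],cv2.COLOR_RGB2HSV)
m=((hsv[...,0]>16)&(hsv[...,0]<32)&(hsv[...,1]>90)&(hsv[...,2]>80)).astype(np.uint8)
n,l,st,c=cv2.connectedComponentsWithStats(m)
for i in range(1,n):
    if st[i,4]>60:
        p=W[l==i];p=p[~np.isnan(p[:,0])]
        if len(p) and p[:,2].max()<.2: print(st[i],np.round(p.min(0),3),np.round(p.max(0),3))
```

```text
[0.51387374 0.30924883 0.29752922]
[469   0  30   7 147] [ 0.722  0.589 -0.   ] [0.769 0.605 0.014]
[270 253  15  21 196] [0.45  0.215 0.012] [0.47  0.243 0.029]
[365 277  21  20 256] [0.576 0.182 0.013] [0.604 0.209 0.029]
```

View pics/far.png

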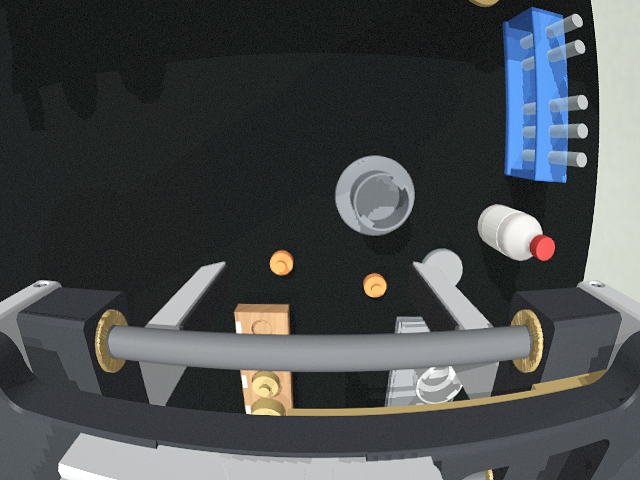

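The far brass object (483,2) is about 47 mm across and out of reach, so it isn't the 50 g weight. Handing in.

```bash
python3 -c "
from rig import robot
print(robot.finish_job())"
```

```text
the job is handed in; nothing more can be done
None
```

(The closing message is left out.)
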